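# Set the length stop in the packing bench's fence rail

### The job

Set the length stop in the fence rail for the next cartons: lift it from its parking block, put its tongue down into the rail's slot with the butt plate on the robot's side of the rail, and draw it along the slot, pressing lightly, until you feel the tongue drop into the notch that is hidden down in the slot. Stop there, leave the stop fully down with its shoulder plate flush on the rail, and let go. Do not force it against the rail, and leave the bin, the cartons and the tape roll where they are.

Things in the scene. Friction and masses are not known exactly. Their poses are not given: they have to be found in the camera images.
- rail: Fixed aluminium fence rail across the bench, 45 mm deep (x), 500 long (y), 60 high. Origin: centre of its underside; z up, -x side to the robot. A narrow dark slot runs along the middle of its top: 11 mm wide (x), y -120 to +120 mm, closed at both ends, flat floor 30 mm below the top. Any stop set there must have its axes along the rail's.
- slot_left (a point): The +y end of the slot, on its centre line, level with the rail's top (60 mm above the bench).
- slot_right (a point): The -y end of the slot, on its centre line, level with the rail's top.
- stop_grip (a point): Length stop (loose, 0.22 to 0.45 kg, steel): centre of its black hand grip, an upright block 24 mm (x) by 30 (y) by 44 high; axes are the stop's, z up. Starts in the parking block, this point 78 mm above the bench; lifts straight out, 43 mm to clear. On the slot's floor this point is 103 mm above the bench; in the notch, plate flush on the rail, 90 mm.
- block: The parking block: a fixed grey plastic block, 44 mm by 76 mm by 48 mm high, with a slot in its top in which the stop stands. Origin: centre of its underside.
- bin: Bystander: loose open blue picking bin, 120 by 100 by 65 mm, origin at the centre of its underside.
- carton: Bystander: loose brown carton, 90 by 150 by 70 mm high, origin at the centre of its underside.
- whitebox: Bystander: loose white carton with a red band, 80 by 110 by 100 mm high, origin at the centre of its underside.
- tape: Bystander: loose tape roll lying flat, 100 mm across, 48 mm high, origin at the centre of its underside.
- stop_butt (a point): Middle of the stop's butt plate, 49 mm out on the stop's -x side and 42 mm below the middle of the hand grip: 34 mm (x) by 5 (y) by 40 high, hanging down outside the rail's robot side (10 mm clear of it when the tongue is in the slot).
- slot_mid (a point): The middle of the slot's length, on its centre line, level with the rail's top (60 mm above the bench). One notch is set in the slot's floor, out of sight: 32 mm long (along y), slot-wide, 16 mm deeper than the floor. Its middle lies anywhere within 60 mm either side of here along the slot, different each time, not measured.
- stop_tip (a point): Bottom end of the stop's tongue, 73 mm below the middle of the hand grip. Tongue: flat steel, 7 mm thick (x; its last 6 mm only 4.5), 28 mm wide (y), 43 mm long. Above it, right under the hand grip, is the shoulder plate, 40 mm (x) by 50 (y), 8 thick, its underside 43 mm above this point; it stands 13 mm clear of the rail while the tongue rides on the slot's floor.
Mind the look-alikes: they are no part of the job. What is shaped like the part that bears stop_grip but green or turquoise is not meant.

How it is judged:
By the outcome, as a careful person would: the job done as asked, in the order asked, and still so for the second after the job is handed in, with the robot touching nothing.
It also fails if it takes over 72 s, if anything falls off the work surface, if the arm or the gripper's body presses on something with over 40 N, if the wrist force passes 120 N, or if a joint passes its speed limit or range.

### The arm

A 6-joint arm with a two-finger parallel gripper is mounted at the origin on the work surface. World frame = base frame: x ahead of the robot, y to its left, z up, the work surface at z = 0. Lengths are in mm, angles in rad, forces in N, time in s.
With the tool pointing down it reaches from about 275 to 750 mm from the base axis. Payload 10.2 kg.
Tool frame: the origin (TCP) lies between the finger pads; the fingertips stand 14 mm ahead of it and the grasp point (between the pads) lies 5 mm behind it; z points along the fingers, y is the line along which they close (so a half turn about z gives the same grasp; the last joint's range is limited). The gripper opens to 85 mm and grips with 20 to 120 N. Pads are 22 mm wide; open, the fingers measure 114 mm over their backs; the gripper's body (76 mm by 85 mm) begins 54 mm behind the grasp point. The pads swing forward as they close: fully open they stand 13 mm farther back than shut.
Start: joints at [-1.463, 0.313, 1.498, -0, 1.331, -0.223], TCP at [170.507, -496.547, 245.294] pointing down, gripper open.
Joint ranges: [-2.94, 2.94], [-0.97, 2.17], [0.19, 2.56], [-1.23, 4.37], [0.02, 3.11], [-2.88, 2.88]. Speed limits (rad/s): [2.39, 2.39, 3.01, 3.14, 3.14, 3.14].

### API

Orientations are given as a unit quaternion [w, x, y, z].
In Python, from bench import sense, camera, close_job, recognise, regions_of gives the robot as it stands.
- The arm moves only by the tool jog_arm, never from a script. Its argument "commands" is a list of rows, each a list of 7 numbers: the shift along the tool's x, y, z in cm, then the turn, a rotation vector about the tool's x, y, z in degrees, then the opening in per cent of the stroke, from 0 (shut) to 100 (fully open). A call has exactly 10 rows; each row is the pose to reach, as a shift and turn from the pose commanded when the call began, along the tool's axes at that moment; what a row does not reach only later rows make up. A row lasts 1/12 s, in which the tool goes at most 41.7 mm and 7.16 degrees, less where a joint would pass 70% of its speed; a pose out of reach is approached as far as the arm can. A call with a gripper value outside its range is refused whole. The fingers move at their own pace and stop on an object; "force" is the grip in N (left out, the last holds). Time passes only in rows, so rows that repeat a pose let the fingers close, or fill a call up. It gives the time, the measured TCP pose, the force, the opening and the grip force at its end, in the units of the state.
- sense(): the state, without advancing time (a new reading comes with each control period).
- camera(name): name is "scene" or "side" or "wrist"; returns a dict with "color" (400x640x3 uint8, red, green, blue), "K" (3x3 intrinsics, pixels), "R" (3x3) and "t" (3): a world point X has camera coordinates R X + t. Camera axes: x right, y down, z forward; pixel columns grow to the right and rows downward; lengths in mm; the calibration is good to about 2 mm. A picture is of the moment at which its call begins. There is no depth.
- close_job(): hands the job in; it is judged then, once.
Trained networks look in a picture, given as the dict that the camera call returned (one of the last four; its "shot" number tells which), for a name from the list of things; names that differ only in an ending like _2 or _b are one class to them, and where a whole thing is asked for, a point or a joint stands for the part that bears it (a point fixed in the world has none). Each returns a list of dicts, best first, with "p" (0 to 1); they miss things now and then, are a little off and sometimes report something else, mostly with a low value. They report only what shows in the picture. A call takes as long as a camera call. They do not tell look-alikes from the thing itself.
- recognise(picture, thing): "location" ([x, y, z] in mm, in world coordinates, good to about 4 mm: the middle of the surface that is visible of it).
- regions_of(picture, thing): "mask" (400x640 bool, what is visible of it).
The state is a dict: "time_s": time; "joint_positions": joint angles; "joint_velocities": joint speeds; "joint_torque": joint torques, N m; "tool_pos": TCP position; "eef_rot": TCP orientation; "wrist_force": force on the tool from outside, world axes, zero at the start; "moment": the same for the moment, N m; "grip_width": opening from 0.0 (shut) to 1.0 (fully open); "gripper_force": force on a finger pad.
Only numpy, scipy, OpenCV 4.12 (cv2) and the standard library are available. Lean on these libraries where they do the work, as an engineer would, in place of code of your own. Each camera call takes 0.05 s, during which the arm holds its last target. There are 200 camera calls.

## Working session

There is one attempt and no reset: what is moved stays moved. The work goes in short steps, Python scripts to look and compute and a tool call to move; the robot and the scene stay as the last step left them, time stands still between calls to the robot, and variables do not carry over. Pictures are saved under pics/ and viewed, at most 10 in all, crops included, and the job is handed in when it is done.

Besides the shell and the picture viewer there is one more tool, called as name(argument=value, ...), one argument or row to a line, values as JSON. jog_arm: Moves the arm, as the interface text tells. Its arguments: {"type":"object","properties":{"commands":{"type":"array","items":{"type":"array","items":{"type":"number"}}},"force":{"type":"number"}},"required":["commands"]}

```bash
mkdir -p pics; python3 - <<'E'
from bench import *
import cv2, numpy as np
s=sense(); print(s['time_s'],s['tool_pos'],s['eef_rot'],s['wrist_force'])
ims=[]
for n in ("scene","side"):
    p=camera(n); cv2.imwrite(f'pics/{n}0.png',p['color'][:,:,::-1])
    for t in ("stop_grip","rail","slot_left","slot_right","slot_mid","block","stop_butt"):
        print(n,t,[(round(r['p'],2),np.round(r['location']).tolist()) for r in recognise(p,t)[:3]])
E
```

```text
0.0 [ 170.47602339 -496.28633477  244.73068416] [-6.61747175e-04  9.86358896e-01  1.64607677e-01  5.37820015e-05] [-0.54580865 -0.30433405 -0.4518464 ]
scene stop_grip [(0.9, [359.0, -87.0, 28.0]), (0.51, [429.0, -371.0, 31.0])]
scene rail []
scene slot_left [(0.74, [616.0, 45.0, 54.0])]
scene slot_right [(0.92, [619.0, 43.0, 61.0]), (0.63, [406.0, 406.0, 34.0])]
scene slot_mid [(0.58, [616.0, 44.0, 54.0])]
scene block [(0.55, [435.0, -196.0, 24.0]), (0.3, [415.0, -212.0, 58.0])]
scene stop_butt [(0.91, [365.0, -82.0, 28.0]), (0.69, [419.0, -211.0, 63.0]), (0.51, [428.0, -370.0, 28.0])]
side stop_grip [(0.57, [356.0, -80.0, 29.0]), (0.53, [412.0, -202.0, 66.0]), (0.51, [425.0, -368.0, 31.0])]
side rail [(0.95, [589.0, 66.0, 55.0])]
side slot_left [(0.65, [595.0, 61.0, 54.0])]
side slot_right [(0.96, [594.0, 67.0, 56.0])]
side slot_mid [(0.56, [589.0, 65.0, 53.0]), (0.39, [407.0, -201.0, 67.0])]
side block [(0.52, [404.0, -184.0, 31.0])]
side stop_butt [(0.83, [408.0, -204.0, 65.0]), (0.79, [424.0, -374.0, 30.0]), (0.71, [359.0, -83.0, 29.0])]
```

View pics/scene0.png

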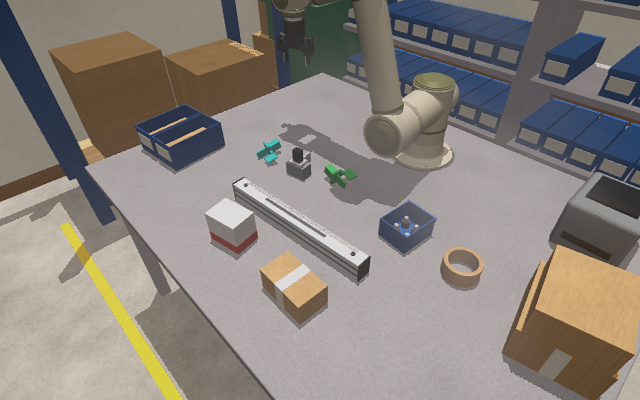

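View pics/side0.png

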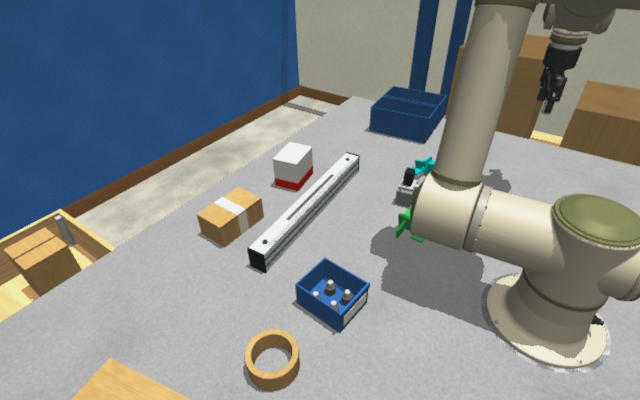

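The black-gripped stop stands in the grey block at scene (298,158) and side (409,180). The look-alikes lie flat: turquoise at scene (268,150) and green at (338,175). Only the upright black one in its block fits. I'll confirm this in one crop.

```bash
cat > h.py <<'E'
from bench import *
import cv2, numpy as np
from scipy.spatial.transform import Rotation as Ro
def back(p,uv,z):
    d=np.linalg.inv(p['K'])@np.array([uv[0],uv[1],1.]); d=p['R'].T@d; c=-p['R'].T@p['t']
    return c+d*(z-c[2])/d[2]
def proj(p,X):
    q=p['K']@(p['R']@np.array(X,float)+p['t']); return q[:2]/q[2]
def Rt():
    w,x,y,z=sense()['eef_rot']; return Ro.from_quat([x,y,z,w]).as_matrix()
def tool(dw): return Rt().T@np.array(dw)
def crop(p,x0,x1,y0,y1,k,name):
    cv2.imwrite(f'pics/{name}.png',cv2.resize(p['color'][y0:y1,x0:x1,::-1],None,fx=k,fy=k,interpolation=cv2.INTER_CUBIC))
E
python3 - <<'E'
from h import *
p=camera('scene'); crop(p,225,385,135,285,4,'c1')
for uv,z in [((298,151),100),((269,197),60),((325,236),60),((235,182),60),((366,265),60)]: print(uv,back(p,uv,z).round(0))
q=camera('side')
for uv,z in [((409,170),100),((333,173),60),((288,219),60),((354,155),60),((257,255),60)]: print(uv,back(q,uv,z).round(0))
w=camera('wrist'); R=Rt(); c=-w['R'].T@w['t']
print('cam in tool',R.T@(c-sense()['tool_pos']),'\n',w['R']@R,w['K'])
E
```

```text
(298, 151) [ 418. -211.  100.]
(269, 197) [ 607. -130.   60.]
(325, 236) [598. 106.  60.]
(235, 182) [ 639. -265.   60.]
(366, 265) [593. 250.  60.]
(409, 170) [ 417. -218.  100.]
(333, 173) [ 620. -136.   60.]
(288, 219) [599. 106.  60.]
(354, 155) [ 622. -260.   60.]
(257, 255) [577. 247.  60.]
cam in tool [  64.96633019    1.09201377 -128.63004614] 
 [[-3.75424912e-04  9.99999832e-01  4.40886551e-04]
 [-9.65400209e-01 -2.47464175e-04 -2.60772652e-01]
 [-2.60772499e-01 -5.23532518e-04  9.65400140e-01]] [[311.62578497   0.         318.49520304]
 [  0.         311.62578497 196.31930509]
 [  0.           0.           1.        ]]
```

View pics/c1.png

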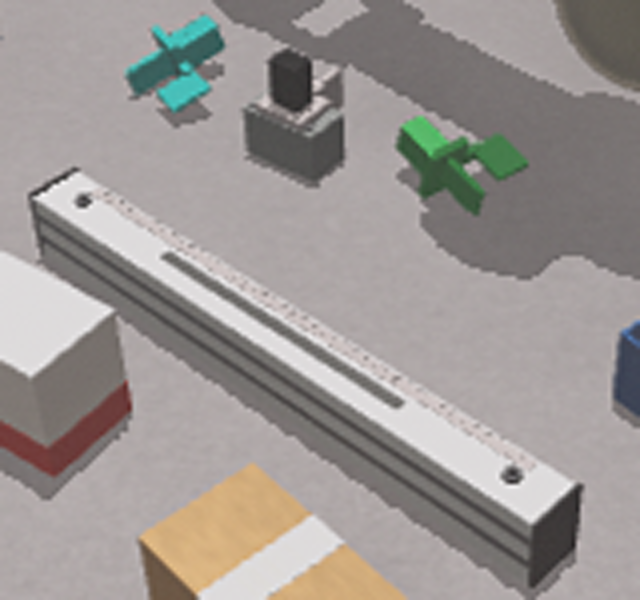

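The crop confirms it. The black upright grip stands in the grey block at crop (290,80), with its butt plate towards the robot at crop (330,85). The slot's ends are at crop (163,256) and (402,405). Next I go above the stop.

jog_arm(
  commands=[
    [4,-2.4,0,0,0,3,100],
    [8,-4.7,0,0,0,6,100],
    [12,-7,0,0,0,9,100],
    [16,-9.4,-0.5,0,0,12,100],
    [20,-11.7,-1,0,0,15,100],
    [24,-14,-1.5,0,0,19,100],
    [28,-16.4,-1.5,0,0,19,100],
    [32.4,-18.9,-1.5,0,0,19,100],
    [32.4,-18.9,-1.5,0,0,19,100],
    [32.4,-18.9,-1.5,0,0,19,100],
  ],
)

```text
time_s: 1.78
tool_pos: [418.6, -207.7, 260.6]
eef_rot: [-0.0, 1.0, 0.003, 0.001]
wrist_force: [0.1, 0.7, -0.4]
grip_width: 1.001
gripper_force: 0.0
```

```bash
python3 - <<'E'
from h import *
p=camera('wrist'); s=sense(); print(s['time_s'],s['tool_pos'],s['eef_rot'],s['wrist_force'])
cv2.imwrite('pics/w1.png',p['color'][:,:,::-1])
for t in ("stop_grip","block","stop_butt"):
    print(t,[(round(r['p'],2),np.round(r['location']).tolist()) for r in recognise(p,t)[:3]])
E
```

```text
1.8333 [ 417.17078054 -209.93122896  260.42006858] [-3.12756436e-05  9.99997128e-01  2.38633497e-03  2.22010792e-04] [-0.69473583 -0.32905773  0.17634504]
stop_grip [(0.65, [424.0, -220.0, 57.0]), (0.57, [428.0, -371.0, 33.0]), (0.57, [361.0, -95.0, 41.0])]
block [(0.91, [428.0, -215.0, 52.0])]
stop_butt [(0.84, [417.0, -218.0, 56.0]), (0.74, [422.0, -372.0, 30.0]), (0.57, [360.0, -95.0, 44.0])]
```

View pics/w1.png

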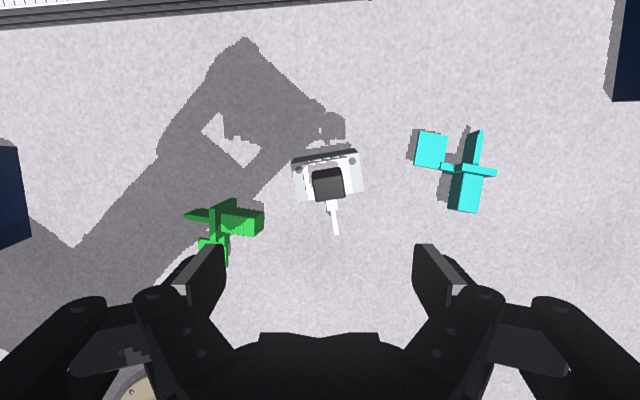

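The wrist view shows the stop's black grip at (328,185). Its butt arm points down-image, towards the robot, at (335,220), and the stop is yawed about 8°. Green is at (225,225) and turquoise at (460,170). Now I measure the grip.

```bash
python3 - <<'E'
from h import *
p=camera('wrist'); crop(p,270,390,130,250,5,'w2')
g=p['color'].max(2)[150:215,300:360]
m=(g<75).astype(np.uint8); print(np.unique(g[m>0],return_counts=True))
n,l,st,c=cv2.connectedComponentsWithStats(m); i=1+np.argmax(st[1:,4]); print(st[i]+[300,150,0,0,0])
E
```

```text
(array([31, 33, 34, 35, 36, 37, 38, 39, 40, 41, 42, 43, 44, 45, 46, 47, 48,
       49, 50, 51, 52, 53, 54, 55, 56, 57, 58, 59, 60, 61, 62, 63, 64, 65,
       66, 67, 68, 69, 70, 71, 72, 73, 74], dtype=uint8), array([ 1,  1,  1,  2,  3,  8,  3,  7,  6, 13, 11, 28, 27, 28, 25, 22,  7,
        9,  5,  5,  2,  6,  5,  7, 13,  8,  3,  7, 10, 15, 20, 31, 20, 16,
        9, 10,  6,  4,  6,  5,  4,  5,  2]))
[306 163  31  25 295]
```

View pics/w2.png

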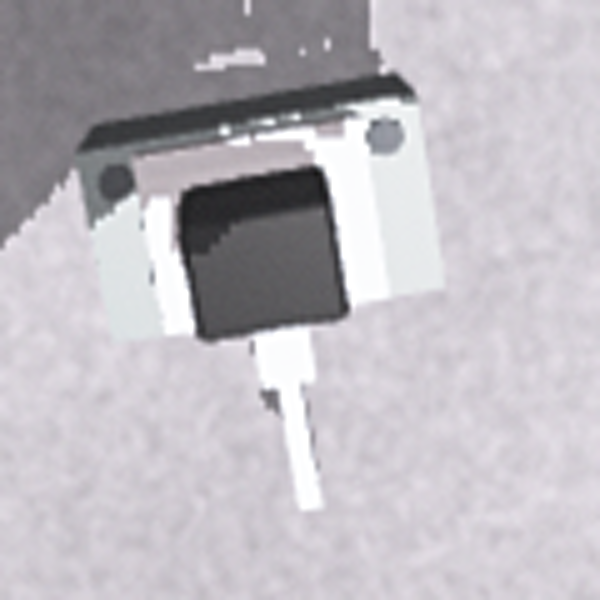

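```bash
python3 - <<'E'
from h import *
p=camera('wrist')
f=lambda u,v,z: back(p,(270+u/5,130+v/5),z)
c=[f(*q,100) for q in [(200,338),(348,316),(330,208),(185,228)]]
print(np.round(c,1), np.mean(c,0))
print('front edge',c[0]-c[1])
h=[f(115,182,48),f(385,135,48)]; print('holes',np.round(h,1),np.mean(h,0),np.degrees(np.arctan2(-(h[0]-h[1])[0],(h[0]-h[1])[1])))
b=[f(285,370,58),f(312,508,58)]; print('bar',b)
cmd=[f(115,182,48)]
print(sense()['tool_pos'])
E
```

```text
[[ 400.9 -206.5  100. ]
 [ 405.2 -234.9  100. ]
 [ 426.2 -231.2  100. ]
 [ 422.5 -203.9  100. ]] [ 413.71804741 -219.1238902   100.        ]
front edge [-4.29325072 28.38899827  0.        ]
holes [[ 422.4 -186.6   48. ]
 [ 432.7 -246.    48. ]] [ 427.55289737 -216.26214535   48.        ] 9.774511372493725
bar [array([ 381.99643617, -224.01831886,   58.        ]), array([ 349.32109983, -230.28559808,   58.        ])]
[ 414.88984059 -213.61006116  260.24485796]
```

jog_arm(
  commands=[
    [-0.1,0.3,2.5,0,0,-4,100],
    [-0.2,0.65,5,0,0,-9,100],
    [-0.2,0.65,8,0,0,-9,100],
    [-0.2,0.65,11,0,0,-9,100],
    [-0.2,0.65,13,0,0,-9,100],
    [-0.2,0.65,15,0,0,-9,100],
    [-0.2,0.65,16.5,0,0,-9,100],
    [-0.2,0.65,17.5,0,0,-9,100],
    [-0.2,0.65,18.3,0,0,-9,100],
    [-0.2,0.65,18.3,0,0,-9,100],
  ],
)

```text
time_s: 2.92
tool_pos: [412.9, -219.3, 76.3]
eef_rot: [-0.001, 0.997, 0.077, -0.001]
wrist_force: [0.4, 0.5, -0.8]
grip_width: 1.001
gripper_force: 0.0
```

```bash
python3 - <<'E'
from h import *
p=camera('wrist'); s=sense(); print(s['time_s'],s['tool_pos'],s['eef_rot'],s['wrist_force'])
cv2.imwrite('pics/w3.png',p['color'][:,:,::-1])
E
```

```text
2.9667 [ 413.31449661 -219.41479881   77.20840865] [-2.00621081e-04  9.96980320e-01  7.76541392e-02 -1.87871423e-04] [-0.34650619 -0.01441136  0.54546309]
```

View pics/w3.png

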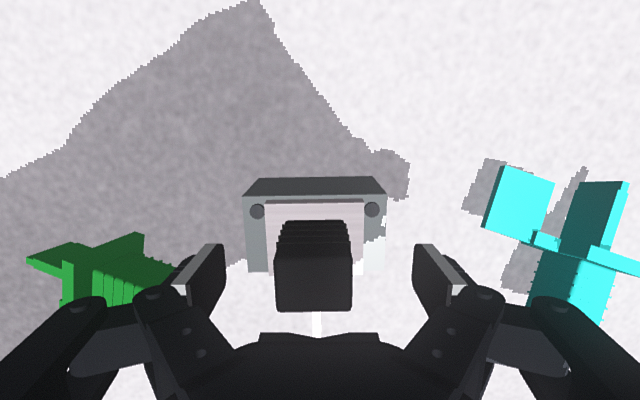

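The grip sits squarely between the open fingers, at pixels x 275–352 with the fingers at 225 and 413, and the block edges run parallel. Now I close.

jog_arm(
  commands=[
    [0,0.0,0,0,0,0,60],
    [0,0,0,0,0,0,40],
    [0,0,0,0,0,0,30],
    [0,0,0,0,0,0,20],
    [0,0,0,0,0,0,10],
    [0,0,0,0,0,0,0],
    [0,0,0,0,0,0,0],
    [0,0,0,0,0,0,0],
    [0,0,0,0,0,0,0],
    [0,0,0,0,0,0,0],
  ],
  force=60,
)

```text
time_s: 3.8
tool_pos: [413.8, -219.1, 77.8]
eef_rot: [0.0, 0.997, 0.078, 0.0]
wrist_force: [-0.2, 2.2, 6.3]
grip_width: 0.342
gripper_force: 60.1
```

jog_arm(
  commands=[
    [0,0,-0.7,0,0,0,0],
    [0,0,-1.5,0,0,0,0],
    [0,0,-2.5,0,0,0,0],
    [0,0,-3.5,0,0,0,0],
    [0,0,-4.5,0,0,0,0],
    [0,0,-6,0,0,0,0],
    [0,0,-7.5,0,0,0,0],
    [0,0,-9,0,0,0,0],
    [0,0,-9.5,0,0,0,0],
    [0,0,-9.5,0,0,0,0],
  ],
)

```text
time_s: 4.63
tool_pos: [413.8, -219.3, 173.5]
eef_rot: [0.001, 0.997, 0.078, 0.001]
wrist_force: [0.0, 0.1, -3.1]
grip_width: 0.341
gripper_force: 59.7
```

```bash
python3 - <<'E'
from h import *
p=camera('wrist'); s=sense(); print(s['time_s'],s['tool_pos'],s['eef_rot'],s['wrist_force'])
cv2.imwrite('pics/w4.png',p['color'][:,:,::-1])
# rail from scene+side
a=camera('scene'); b=camera('side')
for q in (a,b):
  for r in regions_of(q,'rail')[:1]:
    m=r['mask']; print(q['shot'],r['p'],m.sum(),np.argwhere(m).mean(0))
crop(a,225,385,170,280,5,'c2'); crop(b,240,370,145,275,4,'c3')
E
```

```text
4.6833 [ 413.47503784 -219.03764508  172.39707082] [1.81713471e-04 9.96949498e-01 7.80489863e-02 1.45570603e-04] [ 0.17794153 -0.25179359 -3.71786768]
11 0.56 3958 [229.10510359 302.79610915]
12 0.72 3760 [213.38164894 301.29787234]
```

View pics/w4.png

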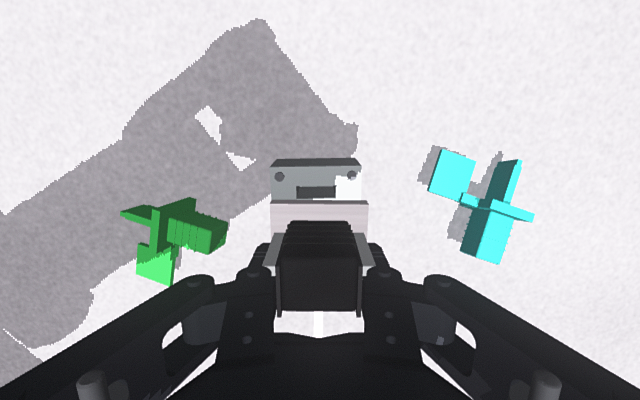

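The stop is lifted out and held square, with the empty block slot visible at (318,192). Next I go beside the rail for a close look.

jog_arm(
  commands=[
    [1.5,-1.3,-1,0,0,0,0],
    [3.5,-3,-2,0,0,2,0],
    [5.5,-5,-3,0,0,3,0],
    [7.5,-6.8,-3.8,0,0,4,0],
    [9.5,-8.5,-3.8,0,0,5.5,0],
    [11.5,-10,-3.8,0,0,5.5,0],
    [13,-11.3,-3.8,0,0,5.5,0],
    [13.6,-11.9,-3.8,0,0,5.5,0],
    [13.6,-11.9,-3.8,0,0,5.5,0],
    [13.6,-11.9,-3.8,0,0,5.5,0],
  ],
)

```text
time_s: 5.72
tool_pos: [528.9, -80.6, 209.8]
eef_rot: [-0.0, 1.0, 0.03, -0.001]
wrist_force: [-0.3, -0.1, -4.0]
grip_width: 0.346
gripper_force: 59.8
```

```bash
python3 - <<'E'
from h import *
p=camera('wrist'); s=sense(); print(s['time_s'],s['tool_pos'],s['eef_rot'],s['wrist_force'])
cv2.imwrite('pics/w5.png',p['color'][:,:,::-1])
np.savez('w5.npz',**{k:p[k] for k in('color','K','R','t')})
E
```

```text
5.7667 [528.77910869 -81.01569391 209.9122133 ] [-1.90151273e-05  9.99552641e-01  2.99042009e-02 -5.06053145e-04] [ 0.12939535  0.42515719 -2.69895209]
```

View pics/w5.png

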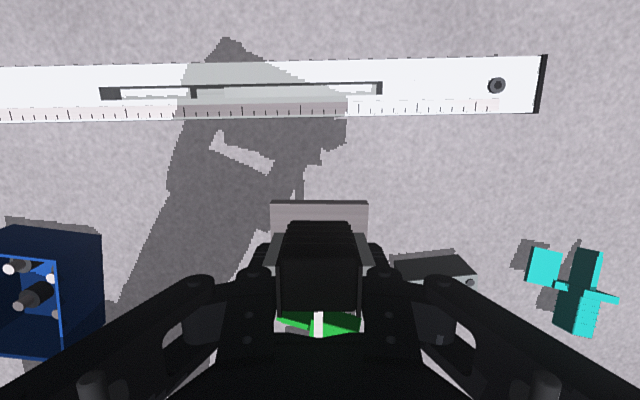

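The rail runs across the top of the view. The slot goes from (100,93) to (382,88), and the rail's right end is at x≈546. I'll extract the slot edges.

```bash
python3 - <<'E'
from h import *
p=dict(np.load('w5.npz')); g=cv2.cvtColor(p['color'],cv2.COLOR_RGB2GRAY).astype(int)
for c in (105,115,150,250,300,340,378,430,520): print(c,g[50:126,c].tolist())
print(g[91,90:125].tolist(),g[88,365:395].tolist())
for uv in ((100,93),(382.5,88)): print(back(p,uv,60))
E
```

```text
105 [185, 184, 184, 183, 182, 185, 182, 183, 182, 182, 181, 176, 180, 177, 192, 233, 244, 243, 242, 242, 243, 242, 242, 242, 243, 243, 242, 242, 242, 243, 242, 243, 242, 242, 244, 248, 249, 106, 76, 88, 84, 85, 89, 85, 85, 86, 86, 84, 81, 107, 202, 251, 244, 242, 244, 240, 209, 229, 230, 230, 231, 230, 231, 233, 235, 235, 238, 237, 239, 247, 243, 179, 192, 197, 192, 194]
115 [186, 191, 189, 188, 186, 179, 177, 178, 180, 184, 184, 186, 185, 172, 164, 250, 244, 243, 242, 243, 242, 242, 243, 243, 243, 242, 242, 242, 242, 243, 242, 242, 243, 243, 245, 246, 215, 98, 86, 84, 86, 85, 87, 84, 85, 84, 85, 83, 71, 99, 201, 251, 245, 243, 243, 242, 236, 229, 229, 231, 231, 232, 233, 228, 177, 135, 130, 115, 191, 247, 243, 161, 184, 189, 188, 187]
150 [183, 182, 179, 181, 183, 182, 188, 186, 184, 183, 182, 183, 187, 204, 240, 245, 242, 243, 242, 242, 242, 242, 242, 242, 242, 243, 243, 242, 241, 242, 242, 243, 242, 243, 248, 248, 102, 77, 158, 254, 246, 243, 243, 244, 242, 185, 178, 181, 185, 219, 245, 242, 243, 243, 239, 219, 233, 231, 232, 234, 235, 235, 238, 237, 232, 182, 147, 185, 248, 244, 
[... 2001 characters left out ...]
43, 243, 243, 242, 243, 242, 242, 243, 242, 243, 243, 243, 242, 242, 242, 243, 243, 243, 243, 243, 243, 242, 243, 242, 242, 243, 243, 243, 243, 243, 243, 243, 243, 242, 243, 243, 243, 242, 243, 243, 243, 242, 242, 242, 243, 243, 243, 243, 247, 243, 117, 174, 185, 182, 186, 183, 181, 181, 185, 188, 189, 187, 186]
[243, 243, 242, 242, 243, 243, 243, 247, 255, 153, 72, 83, 87, 89, 86, 85, 86, 86, 87, 89, 84, 90, 88, 85, 83, 85, 83, 85, 81, 85, 180, 255, 247, 245, 245] [242, 243, 243, 243, 244, 245, 206, 193, 198, 200, 204, 113, 74, 80, 82, 77, 82, 182, 255, 246, 243, 243, 243, 243, 243, 243, 243, 243, 243, 242]
[598.39061885 108.35041711  60.        ]
[ 616.84687217 -130.64797674   60.        ]
```

```bash
python3 - <<'E'
from h import *
p=dict(np.load('w5.npz')); g=cv2.cvtColor(p['color'],cv2.COLOR_RGB2GRAY).astype(int)
print(g[192:240,355].tolist()); print(g[205,262:285].tolist(),g[205,355:380].tolist())
R=Rt(); T=sense()['tool_pos']
for gx in(-2,0,2): print(gx,[proj(p,T+R@np.array(q)).round(1).tolist() for q in [(gx+20,25,29.3),(gx+20,-25,29.3),(gx+20,25,21.3),(gx+12,15,-22.7),(gx-12,15,-22.7)]])
A=back(p,(105,93.1),60);B=back(p,(378,87.5),60);print(A,B,'yaw',np.degrees(np.arctan2(-(A-B)[0],(A-B)[1])), T, 2*np.degrees(np.arcsin(sense()['eef_rot'][2])))
E
```

```text
[186, 187, 190, 185, 187, 189, 191, 179, 93, 62, 63, 74, 116, 149, 145, 140, 142, 144, 144, 141, 140, 140, 142, 146, 148, 148, 145, 147, 144, 143, 145, 145, 145, 139, 137, 142, 139, 141, 144, 145, 112, 67, 68, 69, 69, 69, 65, 54]
[103, 105, 106, 100, 101, 102, 104, 117, 153, 153, 151, 151, 152, 151, 151, 150, 153, 154, 154, 151, 151, 154, 152] [149, 149, 148, 148, 148, 148, 146, 147, 146, 147, 148, 146, 144, 143, 185, 181, 176, 178, 182, 180, 184, 187, 187, 186, 184]
-2 [[364.3, 205.1], [269.6, 205.1], [366.5, 209.7], [356.3, 265.7], [354.4, 320.9]]
0 [[364.4, 201.5], [269.5, 201.4], [366.7, 205.9], [356.5, 260.8], [354.5, 316.5]]
2 [[364.6, 197.8], [269.3, 197.8], [366.8, 202.1], [356.7, 255.9], [354.7, 312.1]]
[598.56519129 104.11948751  60.        ] [ 617.01579475 -126.8068193    60.        ] yaw 4.568127373324553 [528.77910869 -81.01569391 209.9122133 ] 3.427279947734848
```

jog_arm(
  commands=[
    [1.5,0.5,0,0,0,0,0],
    [3,1.1,0,0,0,-0.5,0],
    [5,1.8,0,0,0,-1,0],
    [6.5,2.4,0,0,0,-1,0],
    [8.36,3.06,0.5,0,0,-1.1,0],
    [8.36,3.06,2,0,0,-1.1,0],
    [8.36,3.06,4,0,0,-1.1,0],
    [8.36,3.06,6,0,0,-1.1,0],
    [8.36,3.06,6,0,0,-1.1,0],
    [8.36,3.06,6,0,0,-1.1,0],
  ],
)

```text
time_s: 6.6
tool_pos: [614.0, -106.7, 150.0]
eef_rot: [-0.0, 0.999, 0.039, -0.001]
wrist_force: [0.3, -0.4, -3.0]
grip_width: 0.345
gripper_force: 59.7
```

```bash
python3 - <<'E'
from h import *
p=camera('wrist'); s=sense(); print(s['time_s'],s['tool_pos'],s['eef_rot'],s['wrist_force'], 2*np.degrees(np.arcsin(s['eef_rot'][2])))
a=camera('side');b=camera('scene')
x=p['color'][:,:,::-1]; 
im=np.hstack([x[100:400,200:440], cv2.resize(a['color'][130:230,290:380,::-1],(270,300),interpolation=cv2.INTER_CUBIC), cv2.resize(b['color'][140:240,240:330,::-1],(270,300),interpolation=cv2.INTER_CUBIC)])
cv2.imwrite('pics/w6.png',im)
for k in ('tip',): 
  T=s['tool_pos']; print(proj(a,T-[0,0,73]),proj(b,T-[0,0,73]))
E
```

```text
6.65 [ 614.65005686 -106.74833715  151.33590134] [2.22726428e-04 9.99229909e-01 3.92350833e-02 3.82966854e-04] [-0.57818246  0.24014497 -2.66936491] 4.49716368141612
[329.1159203  173.00274327] [270.97347204 197.11608235]
```

View pics/w6.png

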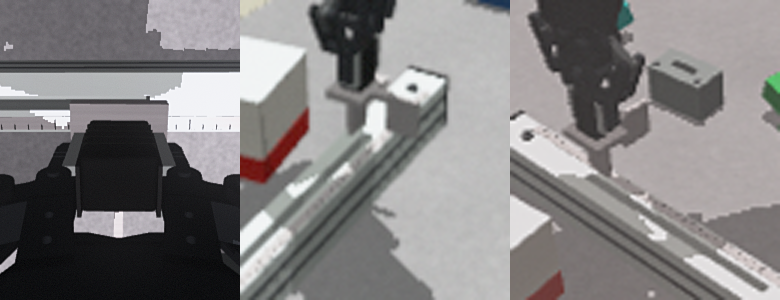

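The stop hangs over the slot near its right end, with the tongue above the slot in both outside crops and the axes parallel. I descend carefully.

jog_arm(
  commands=[
    [0,0,0.5,0,0,0,0],
    [0,0,1,0,0,0,0],
    [0,0,1.3,0,0,0,0],
    [0,0,1.5,0,0,0,0],
    [0,0,1.7,0,0,0,0],
    [0,0,1.8,0,0,0,0],
    [0,0,1.9,0,0,0,0],
    [0,0,2.0,0,0,0,0],
    [0,0,2.1,0,0,0,0],
    [0,0,2.1,0,0,0,0],
  ],
)

```text
time_s: 7.58
tool_pos: [614.6, -105.8, 129.1]
eef_rot: [-0.0, 0.999, 0.04, -0.0]
wrist_force: [-0.5, -0.6, -3.1]
grip_width: 0.345
gripper_force: 59.9
```

jog_arm(
  commands=[
    [0,0,0.1,0,0,0,0],
    [0,0,0.2,0,0,0,0],
    [0,0,0.3,0,0,0,0],
    [0,0,0.4,0,0,0,0],
    [0,0,0.5,0,0,0,0],
    [0,0,0.6,0,0,0,0],
    [0,0,0.7,0,0,0,0],
    [0,0,0.8,0,0,0,0],
    [0,0,0.9,0,0,0,0],
    [0,0,0.9,0,0,0,0],
  ],
)

```text
time_s: 8.42
tool_pos: [614.6, -105.8, 120.0]
eef_rot: [-0.0, 0.999, 0.04, -0.0]
wrist_force: [-0.3, 0.5, -2.8]
grip_width: 0.35
gripper_force: 59.9
```

jog_arm(
  commands=[
    [0,0,0.2,0,0,0,0],
    [0,0,0.4,0,0,0,0],
    [0,0,0.6,0,0,0,0],
    [0,0,0.8,0,0,0,0],
    [0,0,1.0,0,0,0,0],
    [0,0,1.2,0,0,0,0],
    [0,0,1.4,0,0,0,0],
    [0,0,1.5,0,0,0,0],
    [0,0,1.6,0,0,0,0],
    [0,0,1.6,0,0,0,0],
  ],
)

```text
time_s: 9.25
tool_pos: [614.6, -105.8, 104.1]
eef_rot: [-0.0, 0.999, 0.04, -0.0]
wrist_force: [-0.1, 0.5, -2.4]
grip_width: 0.34
gripper_force: 59.9
```

jog_arm(
  commands=[
    [0,0,0.05,0,0,0,0],
    [0,0,0.1,0,0,0,0],
    [0,0,0.15,0,0,0,0],
    [0,0,0.18,0,0,0,0],
    [0,0,0.2,0,0,0,0],
    [0,0,0.2,0,0,0,0],
    [0,0,0.2,0,0,0,0],
    [0,0,0.2,0,0,0,0],
    [0,0,0.2,0,0,0,0],
    [0,0,0.2,0,0,0,0],
  ],
)

```text
time_s: 10.08
tool_pos: [614.8, -105.9, 102.8]
eef_rot: [0.0, 0.999, 0.04, 0.0]
wrist_force: [-2.3, 0.5, 4.7]
grip_width: 0.346
gripper_force: 61.0
```

Floor contact came at the expected height of 103 mm, with about 8 N of press. I slide through the notch-free stretch first.

jog_arm(
  commands=[
    [0,-0.3,0.2,0,0,0,0],
    [0,-0.7,0.0,0,0,0,0],
    [0,-1.1,0,0,0,0,0],
    [0,-1.5,0,0,0,0,0],
    [0,-1.9,0,0,0,0,0],
    [0,-2.3,0,0,0,0,0],
    [0,-2.7,0,0,0,0,0],
    [0,-3.0,0,0,0,0,0],
    [0,-3.0,0,0,0,0,0],
    [0,-3.0,0,0,0,0,0],
  ],
)

```text
time_s: 10.92
tool_pos: [612.7, -75.9, 102.8]
eef_rot: [0.0, 0.999, 0.04, 0.001]
wrist_force: [0.5, -2.8, 5.1]
grip_width: 0.344
gripper_force: 61.2
```

jog_arm(
  commands=[
    [0,-0.08,0,0,0,0,0],
    [0,-0.16,0,0,0,0,0],
    [0,-0.24,0,0,0,0,0],
    [0,-0.32,0,0,0,0,0],
    [0,-0.4,0,0,0,0,0],
    [0,-0.48,0,0,0,0,0],
    [0,-0.56,0,0,0,0,0],
    [0,-0.6,0,0,0,0,0],
    [0,-0.6,0,0,0,0,0],
    [0,-0.6,0,0,0,0,0],
  ],
)

```text
time_s: 11.75
tool_pos: [612.3, -70.6, 102.7]
eef_rot: [0.001, 0.999, 0.04, 0.001]
wrist_force: [0.0, -5.3, 6.0]
grip_width: 0.341
gripper_force: 60.9
```

jog_arm(
  commands=[
    [0,-0.08,0,0,0,0,0],
    [0,-0.16,0,0,0,0,0],
    [0,-0.24,0,0,0,0,0],
    [0,-0.32,0,0,0,0,0],
    [0,-0.4,0,0,0,0,0],
    [0,-0.48,0,0,0,0,0],
    [0,-0.56,0,0,0,0,0],
    [0,-0.6,0,0,0,0,0],
    [0,-0.6,0,0,0,0,0],
    [0,-0.6,0,0,0,0,0],
  ],
)

```text
time_s: 12.58
tool_pos: [611.8, -64.6, 102.8]
eef_rot: [0.001, 0.999, 0.04, 0.001]
wrist_force: [0.2, -4.3, 5.6]
grip_width: 0.341
gripper_force: 60.9
```

jog_arm(
  commands=[
    [0,-0.08,0,0,0,0,0],
    [0,-0.16,0,0,0,0,0],
    [0,-0.24,0,0,0,0,0],
    [0,-0.32,0,0,0,0,0],
    [0,-0.4,0,0,0,0,0],
    [0,-0.48,0,0,0,0,0],
    [0,-0.56,0,0,0,0,0],
    [0,-0.6,0,0,0,0,0],
    [0,-0.6,0,0,0,0,0],
    [0,-0.6,0,0,0,0,0],
  ],
)

```text
time_s: 13.42
tool_pos: [611.3, -58.6, 102.8]
eef_rot: [0.001, 0.999, 0.04, 0.001]
wrist_force: [0.6, -5.1, 5.8]
grip_width: 0.343
gripper_force: 60.9
```

jog_arm(
  commands=[
    [0,-0.08,0,0,0,0,0],
    [0,-0.16,0,0,0,0,0],
    [0,-0.24,0,0,0,0,0],
    [0,-0.32,0,0,0,0,0],
    [0,-0.4,0,0,0,0,0],
    [0,-0.48,0,0,0,0,0],
    [0,-0.56,0,0,0,0,0],
    [0,-0.6,0,0,0,0,0],
    [0,-0.6,0,0,0,0,0],
    [0,-0.6,0,0,0,0,0],
  ],
)

```text
time_s: 14.25
tool_pos: [610.8, -52.6, 102.8]
eef_rot: [0.001, 0.999, 0.04, 0.001]
wrist_force: [0.3, -4.9, 5.3]
grip_width: 0.342
gripper_force: 60.9
```

jog_arm(
  commands=[
    [0,-0.08,0,0,0,0,0],
    [0,-0.16,0,0,0,0,0],
    [0,-0.24,0,0,0,0,0],
    [0,-0.32,0,0,0,0,0],
    [0,-0.4,0,0,0,0,0],
    [0,-0.48,0,0,0,0,0],
    [0,-0.56,0,0,0,0,0],
    [0,-0.6,0,0,0,0,0],
    [0,-0.6,0,0,0,0,0],
    [0,-0.6,0,0,0,0,0],
  ],
)

```text
time_s: 15.08
tool_pos: [610.4, -46.7, 102.8]
eef_rot: [0.001, 0.999, 0.04, 0.001]
wrist_force: [0.8, -5.2, 6.0]
grip_width: 0.341
gripper_force: 61.0
```

jog_arm(
  commands=[
    [0,-0.08,0,0,0,0,0],
    [0,-0.16,0,0,0,0,0],
    [0,-0.24,0,0,0,0,0],
    [0,-0.32,0,0,0,0,0],
    [0,-0.4,0,0,0,0,0],
    [0,-0.48,0,0,0,0,0],
    [0,-0.56,0,0,0,0,0],
    [0,-0.6,0,0,0,0,0],
    [0,-0.6,0,0,0,0,0],
    [0,-0.6,0,0,0,0,0],
  ],
)

```text
time_s: 15.92
tool_pos: [609.9, -40.7, 102.8]
eef_rot: [0.001, 0.999, 0.04, 0.001]
wrist_force: [0.9, -4.7, 5.1]
grip_width: 0.344
gripper_force: 61.0
```

jog_arm(
  commands=[
    [0,-0.08,0,0,0,0,0],
    [0,-0.16,0,0,0,0,0],
    [0,-0.24,0,0,0,0,0],
    [0,-0.32,0,0,0,0,0],
    [0,-0.4,0,0,0,0,0],
    [0,-0.48,0,0,0,0,0],
    [0,-0.56,0,0,0,0,0],
    [0,-0.6,0,0,0,0,0],
    [0,-0.6,0,0,0,0,0],
    [0,-0.6,0,0,0,0,0],
  ],
)

```text
time_s: 16.75
tool_pos: [609.4, -34.7, 102.8]
eef_rot: [0.001, 0.999, 0.04, 0.001]
wrist_force: [0.5, -6.2, 5.2]
grip_width: 0.344
gripper_force: 61.0
```

jog_arm(
  commands=[
    [0,-0.08,0,0,0,0,0],
    [0,-0.16,0,0,0,0,0],
    [0,-0.24,0,0,0,0,0],
    [0,-0.32,0,0,0,0,0],
    [0,-0.4,0,0,0,0,0],
    [0,-0.48,0,0,0,0,0],
    [0,-0.56,0,0,0,0,0],
    [0,-0.6,0,0,0,0,0],
    [0,-0.6,0,0,0,0,0],
    [0,-0.6,0,0,0,0,0],
  ],
)

```text
time_s: 17.58
tool_pos: [608.9, -28.7, 102.8]
eef_rot: [0.001, 0.999, 0.04, 0.001]
wrist_force: [1.0, -5.4, 6.4]
grip_width: 0.348
gripper_force: 61.0
```

jog_arm(
  commands=[
    [0,-0.08,0,0,0,0,0],
    [0,-0.16,0,0,0,0,0],
    [0,-0.24,0,0,0,0,0],
    [0,-0.32,0,0,0,0,0],
    [0,-0.4,0,0,0,0,0],
    [0,-0.48,0,0,0,0,0],
    [0,-0.56,0,0,0,0,0],
    [0,-0.6,0,0,0,0,0],
    [0,-0.6,0,0,0,0,0],
    [0,-0.6,0,0,0,0,0],
  ],
)

```text
time_s: 18.42
tool_pos: [608.5, -22.7, 102.8]
eef_rot: [0.001, 0.999, 0.04, 0.001]
wrist_force: [-0.3, -6.9, 5.8]
grip_width: 0.345
gripper_force: 61.0
```

jog_arm(
  commands=[
    [0,-0.08,0,0,0,0,0],
    [0,-0.16,0,0,0,0,0],
    [0,-0.24,0,0,0,0,0],
    [0,-0.32,0,0,0,0,0],
    [0,-0.4,0,0,0,0,0],
    [0,-0.48,0,0,0,0,0],
    [0,-0.56,0,0,0,0,0],
    [0,-0.6,0,0,0,0,0],
    [0,-0.6,0,0,0,0,0],
    [0,-0.6,0,0,0,0,0],
  ],
)

```text
time_s: 19.25
tool_pos: [608.0, -16.8, 102.7]
eef_rot: [0.001, 0.999, 0.04, 0.001]
wrist_force: [0.6, -5.7, 5.7]
grip_width: 0.344
gripper_force: 61.0
```

jog_arm(
  commands=[
    [0,-0.08,0,0,0,0,0],
    [0,-0.16,0,0,0,0,0],
    [0,-0.24,0,0,0,0,0],
    [0,-0.32,0,0,0,0,0],
    [0,-0.4,0,0,0,0,0],
    [0,-0.48,0,0,0,0,0],
    [0,-0.56,0,0,0,0,0],
    [0,-0.6,0,0,0,0,0],
    [0,-0.6,0,0,0,0,0],
    [0,-0.6,0,0,0,0,0],
  ],
)

```text
time_s: 20.08
tool_pos: [607.5, -10.8, 102.8]
eef_rot: [0.001, 0.999, 0.04, 0.001]
wrist_force: [1.1, -5.0, 5.0]
grip_width: 0.345
gripper_force: 61.0
```

jog_arm(
  commands=[
    [0,-0.08,0,0,0,0,0],
    [0,-0.16,0,0,0,0,0],
    [0,-0.24,0,0,0,0,0],
    [0,-0.32,0,0,0,0,0],
    [0,-0.4,0,0,0,0,0],
    [0,-0.48,0,0,0,0,0],
    [0,-0.56,0,0,0,0,0],
    [0,-0.6,0,0,0,0,0],
    [0,-0.6,0,0,0,0,0],
    [0,-0.6,0,0,0,0,0],
  ],
)

```text
time_s: 20.92
tool_pos: [607.0, -4.8, 102.7]
eef_rot: [0.001, 0.999, 0.04, 0.001]
wrist_force: [1.1, -4.9, 5.4]
grip_width: 0.346
gripper_force: 61.0
```

jog_arm(
  commands=[
    [0,-0.08,0,0,0,0,0],
    [0,-0.16,0,0,0,0,0],
    [0,-0.24,0,0,0,0,0],
    [0,-0.32,0,0,0,0,0],
    [0,-0.4,0,0,0,0,0],
    [0,-0.48,0,0,0,0,0],
    [0,-0.56,0,0,0,0,0],
    [0,-0.6,0,0,0,0,0],
    [0,-0.6,0,0,0,0,0],
    [0,-0.6,0,0,0,0,0],
  ],
)

```text
time_s: 21.75
tool_pos: [606.5, 1.2, 102.7]
eef_rot: [0.001, 0.999, 0.04, 0.001]
wrist_force: [0.6, -5.9, 5.0]
grip_width: 0.346
gripper_force: 61.0
```

jog_arm(
  commands=[
    [0,-0.08,0,0,0,0,0],
    [0,-0.16,0,0,0,0,0],
    [0,-0.24,0,0,0,0,0],
    [0,-0.32,0,0,0,0,0],
    [0,-0.4,0,0,0,0,0],
    [0,-0.48,0,0,0,0,0],
    [0,-0.56,0,0,0,0,0],
    [0,-0.6,0,0,0,0,0],
    [0,-0.6,0,0,0,0,0],
    [0,-0.6,0,0,0,0,0],
  ],
)

```text
time_s: 22.58
tool_pos: [606.0, 7.2, 102.7]
eef_rot: [0.001, 0.999, 0.04, 0.001]
wrist_force: [0.8, -5.5, 5.0]
grip_width: 0.341
gripper_force: 61.0
```

jog_arm(
  commands=[
    [0,-0.08,0,0,0,0,0],
    [0,-0.16,0,0,0,0,0],
    [0,-0.24,0,0,0,0,0],
    [0,-0.32,0,0,0,0,0],
    [0,-0.4,0,0,0,0,0],
    [0,-0.48,0,0,0,0,0],
    [0,-0.56,0,0,0,0,0],
    [0,-0.6,0,0,0,0,0],
    [0,-0.6,0,0,0,0,0],
    [0,-0.6,0,0,0,0,0],
  ],
)

```text
time_s: 23.42
tool_pos: [605.5, 13.2, 102.7]
eef_rot: [0.001, 0.999, 0.04, 0.001]
wrist_force: [1.3, -4.2, 5.3]
grip_width: 0.342
gripper_force: 60.9
```

jog_arm(
  commands=[
    [0,-0.08,0,0,0,0,0],
    [0,-0.16,0,0,0,0,0],
    [0,-0.24,0,0,0,0,0],
    [0,-0.32,0,0,0,0,0],
    [0,-0.4,0,0,0,0,0],
    [0,-0.48,0,0,0,0,0],
    [0,-0.56,0,0,0,0,0],
    [0,-0.6,0,0,0,0,0],
    [0,-0.6,0,0,0,0,0],
    [0,-0.6,0,0,0,0,0],
  ],
)

```text
time_s: 24.25
tool_pos: [605.0, 19.3, 102.6]
eef_rot: [0.001, 0.999, 0.04, 0.001]
wrist_force: [0.9, -4.9, 5.2]
grip_width: 0.344
gripper_force: 60.9
```

jog_arm(
  commands=[
    [0,-0.08,0,0,0,0,0],
    [0,-0.16,0,0,0,0,0],
    [0,-0.24,0,0,0,0,0],
    [0,-0.32,0,0,0,0,0],
    [0,-0.4,0,0,0,0,0],
    [0,-0.48,0,0,0,0,0],
    [0,-0.56,0,0,0,0,0],
    [0,-0.6,0,0,0,0,0],
    [0,-0.6,0,0,0,0,0],
    [0,-0.6,0,0,0,0,0],
  ],
)

```text
time_s: 25.08
tool_pos: [604.2, 25.9, 102.2]
eef_rot: [-0.0, 0.999, 0.04, 0.0]
wrist_force: [1.5, -3.6, 2.7]
grip_width: 0.34
gripper_force: 60.7
```

The press force fell from 5.2 to 2.7 N and the tool sank 0.5 mm. I press down gently here to test for the drop.

jog_arm(
  commands=[
    [0,0,0.03,0,0,0,0],
    [0,0,0.06,0,0,0,0],
    [0,0,0.09,0,0,0,0],
    [0,0,0.1,0,0,0,0],
    [0,0,0.1,0,0,0,0],
    [0,0,0.1,0,0,0,0],
    [0,0,0.1,0,0,0,0],
    [0,0,0.1,0,0,0,0],
    [0,0,0.1,0,0,0,0],
    [0,0,0.1,0,0,0,0],
  ],
)

```text
time_s: 25.92
tool_pos: [604.3, 25.8, 101.8]
eef_rot: [-0.0, 0.999, 0.04, 0.0]
wrist_force: [1.4, -2.2, 6.8]
grip_width: 0.345
gripper_force: 61.1
```

jog_arm(
  commands=[
    [0,-0.03,0,0,0,0,0],
    [0,-0.06,0,0,0,0,0],
    [0,-0.09,0,0,0,0,0],
    [0,-0.12,0,0,0,0,0],
    [0,-0.15,0,0,0,0,0],
    [0,-0.18,0,0,0,0,0],
    [0,-0.2,0,0,0,0,0],
    [0,-0.2,0,0,0,0,0],
    [0,-0.2,0,0,0,0,0],
    [0,-0.2,0,0,0,0,0],
  ],
)

```text
time_s: 26.75
tool_pos: [603.9, 27.8, 101.1]
eef_rot: [-0.0, 0.999, 0.04, -0.0]
wrist_force: [-0.5, -0.5, -2.2]
grip_width: 0.342
gripper_force: 60.2
```

The press force is gone and only the stop's weight remains: the tongue is in the notch. I lower it straight down.

jog_arm(
  commands=[
    [0,0,0.1,0,0,0,0],
    [0,0,0.2,0,0,0,0],
    [0,0,0.3,0,0,0,0],
    [0,0,0.4,0,0,0,0],
    [0,0,0.5,0,0,0,0],
    [0,0,0.6,0,0,0,0],
    [0,0,0.7,0,0,0,0],
    [0,0,0.8,0,0,0,0],
    [0,0,0.9,0,0,0,0],
    [0,0,0.95,0,0,0,0],
  ],
)

```text
time_s: 27.58
tool_pos: [603.9, 27.7, 91.6]
eef_rot: [-0.0, 0.999, 0.04, -0.0]
wrist_force: [-0.5, -0.2, -3.7]
grip_width: 0.345
gripper_force: 60.2
```

jog_arm(
  commands=[
    [0,0,0.04,0,0,0,0],
    [0,0,0.08,0,0,0,0],
    [0,0,0.12,0,0,0,0],
    [0,0,0.16,0,0,0,0],
    [0,0,0.2,0,0,0,0],
    [0,0,0.23,0,0,0,0],
    [0,0,0.25,0,0,0,0],
    [0,0,0.25,0,0,0,0],
    [0,0,0.25,0,0,0,0],
    [0,0,0.25,0,0,0,0],
  ],
)

```text
time_s: 28.42
tool_pos: [604.0, 27.7, 89.8]
eef_rot: [0.0, 0.999, 0.04, 0.0]
wrist_force: [-4.5, -0.4, 5.6]
grip_width: 0.343
gripper_force: 61.2
```

The plate is flush, with contact 13 mm below the floor level. I release and retreat.

jog_arm(
  commands=[
    [0,0,-0.05,0,0,0,0],
    [0,0,-0.05,0,0,0,45],
    [0,0,-0.05,0,0,0,60],
    [0,0,-0.05,0,0,0,80],
    [0,0,-0.05,0,0,0,80],
    [0,0,-0.05,0,0,0,80],
    [0,0,-0.05,0,0,0,80],
    [0,0,-0.05,0,0,0,80],
    [0,0,-0.05,0,0,0,80],
    [0,0,-0.05,0,0,0,80],
  ],
)

```text
time_s: 29.25
tool_pos: [604.0, 27.7, 89.8]
eef_rot: [-0.0, 0.999, 0.04, -0.0]
wrist_force: [-0.1, -0.1, 0.2]
grip_width: 0.799
gripper_force: 0.0
```

jog_arm(
  commands=[
    [0,0,-0.5,0,0,0,80],
    [0,0,-1.5,0,0,0,80],
    [0,0,-3,0,0,0,80],
    [0,0,-4.5,0,0,0,80],
    [0,0,-6,0,0,0,80],
    [0,0,-8,0,0,0,80],
    [0,0,-10,0,0,0,80],
    [0,0,-12,0,0,0,80],
    [0,0,-12,0,0,0,80],
    [0,0,-12,0,0,0,80],
  ],
)

```text
time_s: 30.08
tool_pos: [604.4, 27.7, 211.4]
eef_rot: [0.0, 0.999, 0.04, 0.001]
wrist_force: [0.4, 0.1, -0.9]
grip_width: 0.801
gripper_force: 0.0
```

```bash
python3 - <<'E'
from h import *
p=camera('wrist'); s=sense(); print(s['time_s'],s['tool_pos'],s['wrist_force'])
a=camera('side')
im=np.hstack([p['color'][50:400,150:490,::-1], cv2.resize(a['color'][145:275,240:370,::-1],(350,350),interpolation=cv2.INTER_CUBIC)])
cv2.imwrite('pics/w7.png',im)
E
```

```text
30.1333 [603.90976747  27.76245987 210.10306965] [ 0.35728563  0.19207056 -0.46244253]
```

View pics/w7.png

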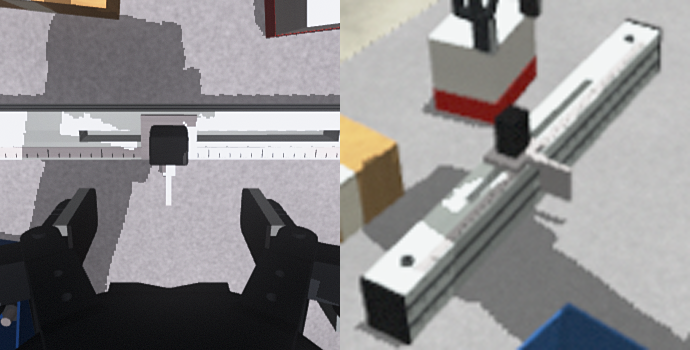

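The stop sits flush and square on the rail, with its grip at crop (168,145) and its butt plate on the robot's side. The gripper is clear, so I hand the job in.

```bash
python3 -c "
from bench import *
print(close_job())"
```

```text
the job is handed in; nothing more can be done
None
```

The length stop is in the notch with its shoulder plate flush on the rail and its butt plate on the robot's side. It is released with the gripper clear, and the job was handed in at about 30 s; the judge's verdict was not returned.

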